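# Slide a lidded food pan home in the label station

### The arm

A 6-joint arm with a two-finger parallel gripper is mounted at the origin on the work surface. World frame = base frame: x ahead of the robot, y to its left, z up, the work surface at z = 0. Lengths are in mm, angles in degrees, forces in N, time in s.
With the tool pointing down it reaches from about 350 to 850 mm from the base axis. Payload 8.1 kg.
Tool frame: the origin (TCP) lies at the very end of the fingers, on their centre line; the grasp point (between the pads) lies 19 mm behind it; z points along the fingers, y is the direction in which the jaws open and shut (so a half turn about z gives the same grasp; the last joint's range is limited). The gripper opens to 85 mm and grips with 20 to 120 N. Pads are 22 mm wide; open, the fingers measure 114 mm over their backs; the gripper's body (76 mm by 85 mm) begins 54 mm behind the grasp point. The pads swing forward as they close: fully open they stand 13 mm farther back than shut.
Start: joints at [67.472, 7.471, 85.268, -0, 87.261, -4.893], TCP at [181.756, 571.813, 231.292] pointing down, gripper open.
Joint ranges: [-169.43, 169.43], [-51.17, 129.36], [1.28, 143.12], [-76.62, 256.62], [0, 156.53], [-152.29, 152.29]. Speed limits (degrees/s): [136.94, 136.94, 159.86, 180, 180, 180].

### API

Orientations are given as [roll, pitch, yaw] about the fixed x, y, z axes, in that order (R = Rz(yaw) Ry(pitch) Rx(roll)).
In Python, from bench import readout, eyes, workorder, cut_out, tip_of gives the robot as it stands.
- The arm moves only by the shell command python3 -m inch 'ROWS' [OPENING] [FORCE]. ROWS is JSON, one flat list of numbers, 4 for each row, row after row: the shift along the tool's x, y, z in m, then the turn about the tool's z in degrees. In form: [tx, ty, tz, yaw, tx, ty, tz, yaw, ...]. A call has exactly 10 rows; each row shifts and turns the commanded pose from where the row before left it, along the tool's axes as they then stand; what a row does not reach is not made up. A row lasts 1/12 s, in which the tool goes at most 41.7 mm and 7.16 degrees, less where a joint would pass 70% of its speed; a pose out of reach is approached as far as the arm can. A call with a gripper value outside its range is refused whole. OPENING is the opening, from 0 (shut) to 1 (fully open), set as the call begins (- or left out, the last holds). The fingers move at their own pace and stop on an object; FORCE is the grip in N (left out, the last holds). Time passes only in rows, so rows that do not move let the fingers close, or fill a call up. It gives the time, the measured TCP pose, the force and the opening at its end, in the units of the state.
- readout.sense(): the state, without advancing time (a new reading comes with each control period).
- eyes.snapshot(name): name is "side" or "top" or "wrist"; returns the picture (420x560x3 uint8, red, green, blue); there is no depth.
- eyes.calibration(name): a dict with "vertical_fov" (degrees; the focal length in pixels is half the picture's height over the tangent of half this angle, whatever the lens; pixels are square), "cx", "cy" (the principal point, pixels), "T" (4x4, takes a point from camera to world coordinates). Camera axes: x right, y down, z forward; pixel columns grow to the right and rows downward; lengths in mm; the calibration is good to about 2 mm. A picture is of the moment at which its call begins: read the wrist's pose just before it. calibration takes no time and is no camera call; for the wrist camera it gives the pose at the moment of the call.
- workorder.hand_in(): hands the job in, once; it reports no verdict.
Trained networks look in the newest picture that a camera, given by its name, has taken for a name from the list of things; names that differ only in an ending like _2 or _b are one class to them, and where a whole thing is asked for, a point or a joint stands for the part that bears it (a point fixed in the world has none). Each returns a list of dicts, best first, with "confidence" (0 to 1); they miss things now and then, are a little off and sometimes report something else, mostly with a low value. They report only what shows in the picture. A call takes as long as a camera call. They do not tell look-alikes from the thing itself.
- cut_out(camera, label): "pixels" (420x560 bool, what is visible of it) and "bbox" ([left, top, right, bottom] in pixels, round what is visible of it).
- tip_of(camera, label): "centre" ([row, column] in pixels: a listed point, or the origin of a listed thing).
The state is a dict: "time": time; "joint_pos": joint angles; "qd": joint speeds; "joint_efforts": joint torques, N m; "tool_pos": TCP position; "tcp_rot": TCP orientation; "ft_force": force on the tool from outside, world axes, zero at the start; "wrist_torque": the same for the moment, N m; "finger_gap": finger opening in mm.
Only numpy, scipy, OpenCV 4.12 (cv2) and the standard library are available. Lean on these libraries where they do the work, as an engineer would, in place of code of your own. Each camera call takes 0.05 s, during which the arm holds its last target. There are 200 camera calls.

### The job

Bring the lidded steel food pan to the label station and push it, level and handle upright, between the converging guide rails until it sits fully home against the end stop; push gently, keeping well under 20 N on the rails and stop. Then press the station's print key all the way down and let it go, leaving the pan home and the bottle, jar and spatula where they are.

Things in the scene. Friction and masses are not known exactly. Their poses are not given: they have to be found in the camera images.
- pan: Loose lidded steel pan, 0.34 to 0.54 kg. Origin: centre of its underside; x along its length, y across, z up; either end may lead. Rim flange 176 mm (x) by 108 mm (y), corners rounded to 14 mm, 50 to 58 mm above the underside; the body below is only 160 by 92 mm, so a finger held upright against an end or side touches the rim. Lid top 66 mm. Slides under 2 to 4 N.
- pan_handle (a point): Centre of the black bar handle on the pan's lid, 94 mm above the pan's underside, over its middle, same axes as the pan. The bar is 70 mm long (along x), 14 mm wide (y), 12 mm high, with 22 mm of free space under it between two posts; it can be pinched across y from above.
- station: Fixed label station. Origin: on the table, on the centre line, under the middle setting of the end stop's face. x is the way the pan goes in, y to the left of that, z up. Two upright steel rails, 60 mm high, 8 mm thick: converging from x = -150 to -90 mm, then parallel to x = 0. No floor: the pan slides on the table. Home, the pan's rear end sticks out of the rails.
- station_mouth (a point): Middle of the wide mouth of the rails, on the table, 150 mm before the station's origin: inner faces 172 mm apart here. Same axes as the station.
- station_throat (a point): Middle of the narrow end of the converging rails, on the table, 90 mm before the station's origin: from here on the inner faces are parallel, 112 mm apart.
- station_bridge (a point): Middle of the underside of the bridge that carries the label head, 82 mm above the table. It crosses over the rails from station x = -26 to +30 mm and is up to about 200 mm high, so the pan cannot be lowered in from above; only the pan's front end goes under it, the handle stays before it.
- feeler (a joint): Sprung pin in the end stop's face: travel in m, 0 = free (8 mm out of the face), 0.008 = flush; under 1 N, does not push a resting pan back. The stop (face 60 mm wide, 42 to 66 mm high) is locked, but anywhere from 18 mm before to 18 mm behind the station's origin: not reported, to be found by contact. The pan is home on the face, pin flush, its centre 88 mm before it.
- key (a joint): Print key: travel of the black round sprung push button, 0 = up, 0.006 m = fully down, about 5 N. It springs back.
- key_top (a point): Centre of the top of the print key (28 mm diameter), on a grey box left of the rails, at station x = -75 mm, y = +128 mm; pressed straight down.
- bottle_base (a point): Bystander: white plastic bottle, 56 mm diameter, 150 mm high; point at the centre of its underside. Leave alone.
- jar_base (a point): Bystander: glass jar with steel cap, 64 mm diameter, 80 mm high; point at the centre of its underside. Leave alone.
- spatula_grip (a point): Bystander: spatula lying on the table, point on its handle. Leave alone.
Not all that is in view belongs to the job. There is more than one size of the pan; the job needs the smaller.

How it is judged (in metres and radians):
On the way, in this order (a step that is already met when the one before it is completed fails the run):
1. the pan is home: between the rails, on the table, pressing the feeler pin in (value of joint feeler above 0.0055 m and x of pan_handle in the frame of station between -0.114 and -0.064 m and y of pan_handle in the frame of station between -0.005 and 0.005 m and angle between the x axis of pan and the x axis of station, either way round below 0.06 rad and height (world z) of pan_handle below 0.099 m and angle between pan's own z axis and vertical below 0.05 rad), for 0.3 s.
2. the print key is pressed down (value of joint key above 0.0045 m), for 0.05 s.
At the end, for the whole second after the job is handed in: The pan stands level on the table between the rails, within 5 mm of the centre line and 0.06 rad of the rails' direction, at rest, its end within 2.5 mm of the end stop's face (feeler pressed in by more than 5.5 of 8 mm), and the print key is up again (all of step 1 and linear speed of pan below 0.01 m/s and value of joint key below 0.002 m); the robot touches nothing.
It fails at once if the pan is rammed against the rails, bridge or end stop (over 20 N) (contact force between pan and station above 20 N).
It fails at once if the pan is tipped by more than 0.3 rad (angle between pan's own z axis and vertical above 0.3 rad).
It fails at once if the bottle is displaced by more than 20 mm (distance of bottle_base from where it was at the start of the episode above 0.02 m).
It fails at once if the jar is displaced by more than 20 mm (distance of jar_base from where it was at the start of the episode above 0.02 m).
It fails at once if the spatula is displaced by more than 20 mm (distance of spatula_grip from where it was at the start of the episode above 0.02 m).
It also fails if it takes over 72 s, if anything falls off the work surface, if the arm or the gripper's body presses on something with over 40 N, if the wrist force passes 120 N, or if a joint passes its speed limit or range.

## Working session

There is one attempt and no reset: what is moved stays moved. The work goes in short steps, Python scripts to look and compute and a shell command to move; the robot and the scene stay as the last step left them, time stands still between calls to the robot, and variables do not carry over. Pictures are saved under pics/ and viewed, on a budget of 10 in all, crops included, one or two more only if the job needs it, and the job is handed in when it is done.

```bash
mkdir -p pics; cat > h.py <<'E'
import numpy as np,cv2
from bench import readout,eyes,workorder,cut_out,tip_of
def ray(cam,rc,z):
    c=eyes.calibration(cam);T=np.array(c["T"]);f=210/np.tan(np.radians(c["vertical_fov"]/2))
    d=T[:3,:3]@np.array([(rc[1]-c["cx"])/f,(rc[0]-c["cy"])/f,1]);o=T[:3,3]
    return o+d*(z-o[2])/d[2]
def proj(cam,p):
    c=eyes.calibration(cam);T=np.array(c["T"]);f=210/np.tan(np.radians(c["vertical_fov"]/2))
    q=T[:3,:3].T@(np.array(p)-T[:3,3]);return [c["cy"]+f*q[1]/q[2],c["cx"]+f*q[0]/q[2]]
def pic(cam,name):
    im=eyes.snapshot(cam);cv2.imwrite(f"pics/{name}.png",im[:,:,::-1]);return im
E
python3 - <<'E'
from h import *
for cam in("top","side"):
    pic(cam,cam+"0")
    T=np.array(eyes.calibration(cam)["T"]);print(cam,T[:3,3].round())
    for l,z in(("pan_handle",94),("station",0),("station_mouth",0),("station_throat",0),("key_top",60),("bottle_base",0),("jar_base",0),("spatula_grip",8)):
        for r in tip_of(cam,l)[:3]: print(l,round(r["confidence"],2),np.round(r["centre"]),ray(cam,r["centre"],z).round())
a=cv2.imread("pics/top0.png");b=cv2.imread("pics/side0.png")
E
```

```text
top [ 389.   16. 1177.]
pan_handle 0.65 [215. 160.] [475. 315.  94.]
pan_handle 0.57 [318. 142.] [199. 352.  94.]
station 0.91 [122. 267.] [771.  24.   0.]
station_throat 0.28 [138. 388.] [ 723. -345.    0.]
key_top 0.63 [142. 224.] [689. 147.  60.]
bottle_base 0.68 [220. 377.] [ 473. -307.    0.]
jar_base 0.96 [153. 160.] [669. 348.   0.]
spatula_grip 0.87 [138. 385.] [ 721. -335.    8.]
side [ 172. -792.  598.]
pan_handle 0.88 [157. 238.] [481. 321.  94.]
pan_handle 0.68 [155. 147.] [212. 425.  94.]
station 0.56 [213. 358.] [756.  29.   0.]
station_throat 0.97 [217. 335.] [682.  28.   0.]
key_top 0.47 [179. 319.] [688. 157.  60.]
bottle_base 0.97 [320. 328.] [ 481. -310.    0.]
bottle_base 0.47 [210. 357.] [762.  41.   0.]
jar_base 0.7 [172. 285.] [659. 353.   0.]
spatula_grip 0.77 [297. 435.] [ 725. -338.    8.]
```

View pics/top0.png

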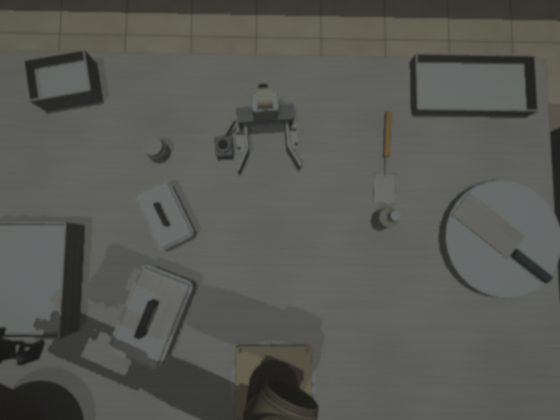

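View pics/side0.png

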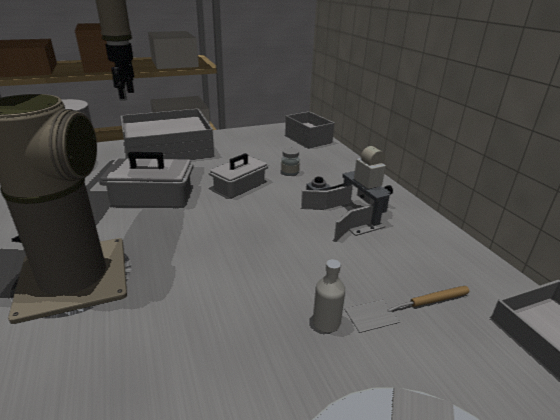

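The small pan's handle is at about (row 215, col 160) in the top view. The station is at (122, 267) with its mouth facing the robot, and the big pan at (318, 142) is the decoy. Next I'll get the pan's yaw and the station axis.

```bash
python3 - <<'E'
from h import *
s=readout.sense();print(s["tcp_rot"],s["tool_pos"],s["ft_force"])
im=pic("top","top1")
for r in cut_out("top","pan")[:3]:
    m=r["pixels"].astype(np.uint8);c=cv2.findContours(m,0,1)[0];c=max(c,key=len)[:,0,:]
    p=np.array([ray("top",[y,x],58)[:2] for x,y in c],np.float32);print("pan",r["confidence"],cv2.minAreaRect(p))
# handle: dark pixels
h=(im.sum(2)<75).astype(np.uint8);h[:195]=0;h[232:]=0;h[:,:145]=0;h[:,178:]=0
ys,xs=np.nonzero(h);p=np.array([ray("top",[y,x],100)[:2] for y,x in zip(ys,xs)],np.float32);print("handle",len(p),cv2.minAreaRect(p))
c=cv2.resize(im[70:190,200:335,::-1],None,fx=5,fy=5,interpolation=cv2.INTER_CUBIC);c=np.clip(c*2.,0,255).astype(np.uint8);cv2.imwrite("pics/st.png",c)
E
```

```text
[-1.79999615e+02 -3.38149485e-04  1.62366138e+02] [181.73641692 571.81093266 231.30738825] [ 0.07675851 -0.20250256 -0.17080633]
pan 0.59 ((201.08480834960938, 340.265625), (158.96392822265625, 256.88873291015625), 69.21503448486328)
pan 0.55 ((735.585693359375, 58.14384460449219), (260.5992736816406, 242.8057403564453), 5.406104564666748)Traceback (most recent call last):
  File "<stdin>", line 9, in <module>
cv2.error: OpenCV(4.12.0) /io/opencv/modules/imgproc/src/convhull.cpp:143: error: (-215:Assertion failed) total >= 0 && (depth == CV_32F || depth == CV_32S) in function 'convexHull'
```

```bash
python3 - <<'E'
from h import *
im=cv2.imread("pics/top1.png")[:,:,::-1]
g=im[195:232,145:178].sum(2);print(g.min(),np.median(g))
ys,xs=np.nonzero(g<g.min()+60);p=np.array([ray("top",[y+195,x+145],100)[:2] for y,x in zip(ys,xs)],np.float32);print("handle",len(p),cv2.minAreaRect(p))
g=im[160:260,125:205].sum(2);ys,xs=np.nonzero(g>np.percentile(g,70));
c=cv2.resize(im[70:190,200:335,::-1],None,fx=5,fy=5,interpolation=cv2.INTER_CUBIC);c=np.clip(c*2.,0,255).astype(np.uint8);cv2.imwrite("pics/st.png",c)
E
```

```text
112 316.0
handle 129 ((477.4544372558594, 309.0679626464844), (69.918212890625, 14.54732894897461), 26.663969039916992)
```

View pics/st.png

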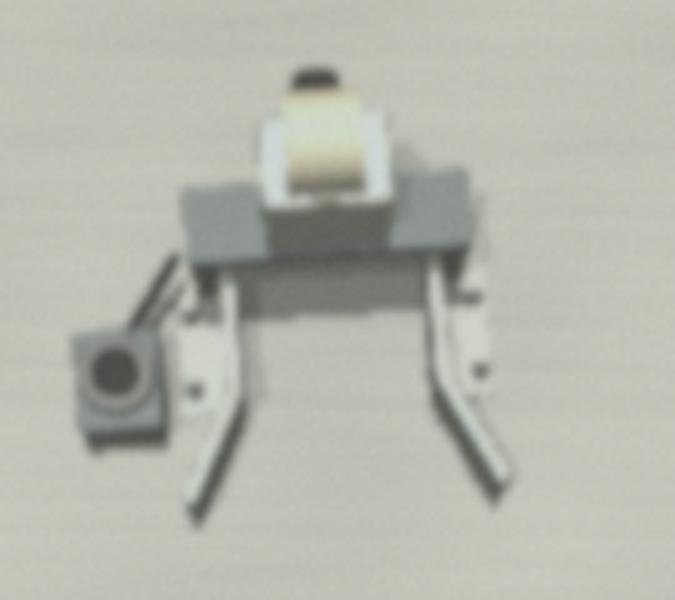

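```bash
python3 - <<'E'
from h import *
P={k:ray("top",[70+y/5,200+x/5],z)[:2] for k,(x,y,z) in dict(ml=(193,500,60),mr=(503,478,60),tl=(238,392,60),tr=(439,374,60),pl=(230,280,60),pr=(433,267,60),key=(116,371,55)).items()}
for k,v in P.items():print(k,v.round(1))
m=(P['ml']+P['mr'])/2;t=(P['tl']+P['tr'])/2
for a,b in(('mr','ml'),('tr','tl'),('pr','pl')):
    d=P[b]-P[a];print(np.hypot(*d),np.degrees(np.arctan2(d[1],d[0]))-90)
d=t-m;print(m,t,np.hypot(*d),np.degrees(np.arctan2(d[1],d[0])))
E
```

```text
ml [608.7 104.7]
mr [623.3 -72.6]
tl [671.9  79.8]
tr [683.7 -35.7]
pl [737.8  85.3]
pr [746.9 -32. ]
key [684.7 150.5]
177.91146395944398 4.703015857339935
116.11988304932055 5.869430058995334
117.64595859960973 4.477532910435386
[615.99259317  16.01765154] [677.80656834  22.07255766] 62.10981737538633 5.5944849157404635
```

```bash
python3 -m inch '[0.03,0.0,0,-4, 0.03,0,0,-7, 0.03,0,0,-7, 0.03,0,0,-7, 0,0,0,-7, 0,0,0,-7, 0,0,0,-7, 0,0,0,0, 0,0,0,0, 0,0,0,0]' 1 40
```

```text
time: 1.83
tool_pos: [64.4, 591.2, 231.3]
tcp_rot: [-180.0, -0.0, -151.9]
ft_force: [-0.1, 0.4, 0.6]
finger_gap: 85.6
```

```bash
R='-0.0154,-0.0296,0,0.1'; python3 -m inch '[-0.0154,-0.0296,0,0.1, -0.0154,-0.0296,0,0.1, -0.0154,-0.0296,0,0.1, -0.0154,-0.0296,0,0.1, -0.0154,-0.0296,0,0.1, -0.0154,-0.0296,0,0.1, -0.0154,-0.0296,0,0.1, -0.0154,-0.0296,0,0.1, -0.0154,-0.0296,0,0.1, -0.0154,-0.0296,0,0.1]'
python3 -m inch '[-0.0154,-0.0296,0,0.1, -0.0154,-0.0296,0,0.1, -0.0154,-0.0296,0,0.1, -0.0154,-0.0296,0,0.1, -0.0154,-0.0296,0,0, 0,0,0,0, 0,0,0,0, 0,0,0,0, 0,0,0,0, 0,0,0,0]'
python3 - <<'E'
from h import *
im=pic("wrist","w0")
s=readout.sense();print(s["joint_pos"],s["tool_pos"],s["tcp_rot"])
print(eyes.calibration("wrist")["T"])
for l in("pan_handle","pan"):
  for r in tip_of("wrist",l): print(l,r["confidence"],r["centre"],ray("wrist",r["centre"],94 if l!="pan" else 0))
E
```

```text
time: 2.67
tool_pos: [340.2, 400.5, 231.5]
tcp_rot: [180.0, 0.0, -152.9]
ft_force: [0.0, 0.0, -0.3]
finger_gap: 85.6
time: 3.5
tool_pos: [474.1, 306.1, 231.4]
tcp_rot: [180.0, 0.0, -153.0]
ft_force: [-0.1, -0.5, -0.6]
finger_gap: 85.2
[ 2.76367262e+01  1.96029566e+00  9.10702079e+01  7.65191563e-03
  8.69623668e+01 -8.93872769e+01] [474.14299246 306.11191294 231.41321044] [ 1.79992283e+02  7.04753579e-03 -1.52976402e+02]
[[-4.53182798e-01  8.54539005e-01  2.53748775e-01  4.08952838e+02]
 [ 8.91417520e-01  4.34560327e-01  1.28577319e-01  2.73616006e+02]
 [-3.94816753e-04  2.84465133e-01 -9.58686305e-01  3.73986938e+02]
 [ 0.00000000e+00  0.00000000e+00  0.00000000e+00  1.00000000e+00]]
pan_handle 0.94 [195.5, 289.3] [477.22697338 314.75350145  94.        ]
pan 0.78 [168.0, 283.2] [476.82914478 309.3131521    0.        ]
pan 0.71 [193.8, 290.8] [497.86377163 329.03996438   0.        ]
```

View pics/w0.png

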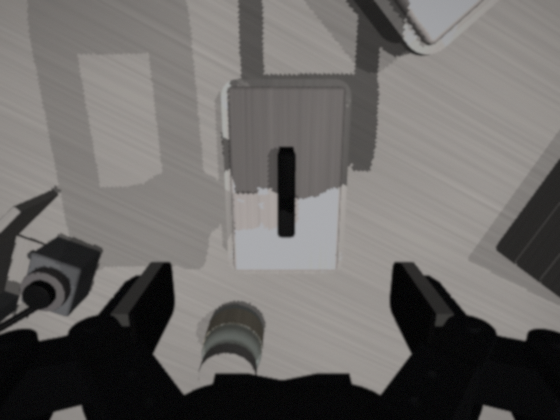

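```bash
python3 - <<'E'
from h import *
im=cv2.imread("pics/w0.png");g=im[100:260,245:330].sum(2);m=(g<90).astype(np.uint8)
n,l,st,_=cv2.connectedComponentsWithStats(m);k=1+np.argmax(st[1:,4]);ys,xs=np.nonzero(l==k)
print(st[k]);p=np.array([ray("wrist",[y+100,x+245],97)[:2] for y,x in zip(ys,xs)],np.float32)
r=cv2.minAreaRect(p);print(r)
s=readout.sense();t=np.array(s["tool_pos"]);y=np.radians(s["tcp_rot"][2])
d=np.array(r[0])-t[:2];print("tool dx,dy",d@[np.cos(y),np.sin(y)],d@[np.sin(y),-np.cos(y)])
E
```

```text
[  33   48   17   88 1315]
((476.0472717285156, 310.8706970214844), (70.43941497802734, 12.224569320678711), 26.781612396240234)
tool dx,dy -3.759789945661897 3.5857947797560032
```

```bash
python3 -m inch '[0.004,0.0018,0.02,0, 0.004,0.0018,0.02,0, 0,0,0.02,0, 0,0,0.02,0, 0,0,0.02,0.2, 0,0,0.02,0, 0,0,0.015,0, 0,0,0.01,0, 0,0,0.006,0, 0,0,0.004,0]'
python3 -m inch '[0,0,0,0, 0,0,0,0, 0,0,0,0, 0,0,0,0, 0,0,0,0, 0,0,0,0, 0,0,0,0, 0,0,0,0, 0,0,0,0, 0,0,0,0]' 0 60
python3 -m inch '[0,0,0,0, 0,0,0,0, 0,0,0,0, 0,0,-0.002,0, 0,0,-0.002,0, 0,0,-0.002,0, 0,0,-0.002,0, 0,0,0,0, 0,0,0,0, 0,0,0,0]'
```

```text
time: 4.48
tool_pos: [465.9, 305.0, 75.8]
tcp_rot: [-180.0, -0.0, -153.2]
ft_force: [-0.1, -0.3, 0.5]
finger_gap: 85.3
time: 5.32
tool_pos: [466.4, 305.4, 76.8]
tcp_rot: [180.0, 0.1, -153.2]
ft_force: [-2.3, 4.1, 3.5]
finger_gap: 13.0
time: 6.15
tool_pos: [466.1, 304.7, 84.1]
tcp_rot: [-180.0, -0.0, -153.2]
ft_force: [0.2, 0.3, -5.2]
finger_gap: 12.7
```

```bash
python3 -m inch '[0.0018,-0.0045,0,0, 0.0036,-0.009,0,0, 0.0071,-0.018,0,0, 0.0071,-0.018,0,0, 0.0071,-0.018,0,0, 0.0071,-0.018,0,0, 0.0071,-0.018,0,0, 0.0071,-0.018,0,0, 0.0071,-0.018,0,0, 0.0071,-0.018,0,0]'
python3 -m inch '[0.0071,-0.018,0,0, 0.0071,-0.018,0,0, 0.0071,-0.018,0,0, 0.0071,-0.018,0,0, 0.0071,-0.018,0,0, 0.0071,-0.018,0,0, 0.0036,-0.009,0,0, 0.0018,-0.0045,0,1, 0,0,0,1.6, 0,0,0,2.5]'
python3 -m inch '[0,0,0,3, 0,0,0,3, 0,0,0,3, 0,0,0,3, 0,0,0,2.5, 0,0,0,1.5, 0,0,0,0.5, 0,0,0.002,0, 0,0,0.002,0, 0,0,0.001,0]'
```

```text
time: 6.98
tool_pos: [481.4, 134.4, 84.3]
tcp_rot: [-180.0, -0.0, -153.2]
ft_force: [0.1, -0.5, -4.7]
finger_gap: 12.5
time: 7.82
tool_pos: [493.2, 5.9, 84.2]
tcp_rot: [180.0, -0.0, -158.5]
ft_force: [0.8, -0.2, -5.4]
finger_gap: 12.6
time: 8.65
tool_pos: [493.1, 6.3, 78.8]
tcp_rot: [180.0, -0.0, -174.8]
ft_force: [0.8, -0.3, -5.7]
finger_gap: 12.5
```

```bash
python3 -m inch '[0,0,0.001,0, 0,0,0.001,0, 0,0,0.0005,0, 0,0,0,0, 0,0,0,0, 0,0,0,0, 0,0,0,0, 0,0,0,0, 0,0,0,0, 0,0,0,0]'
python3 -m inch '[0,0,0,0, 0,0,0,0, 0,0,0,0, 0,0,0,0, 0,0,-0.03,0, 0,0,-0.04,0, 0,0,-0.04,0, 0,0,-0.04,0, 0,0,-0.02,0, 0,0,0,0]' 1
python3 - <<'E'
from h import *
im=pic("wrist","w1")
for l,z in(("pan_handle",94),("station_throat",0),("station_mouth",0),("key_top",55)):
  for r in tip_of("wrist",l)[:2]: print(l,r["confidence"],r["centre"],ray("wrist",r["centre"],z))
print(readout.sense()["tool_pos"],readout.sense()["tcp_rot"])
E
```

```text
time: 9.48
tool_pos: [493.5, 6.1, 76.9]
tcp_rot: [-180.0, 0.0, -174.8]
ft_force: [-1.3, 1.6, -2.3]
finger_gap: 12.6
time: 10.32
tool_pos: [496.6, 5.8, 253.9]
tcp_rot: [-179.9, 0.6, -174.8]
ft_force: [-0.3, -1.0, 0.2]
finger_gap: 85.5
pan_handle 0.79 [189.6, 284.4] [500.47528169   8.89464013  94.        ]
key_top 0.65 [350.7, 400.4] [673.93515235 150.24885199  55.        ]
[492.49285974   6.19942087 244.87094713] [ 1.79968479e+02 -1.70576064e-01 -1.74838175e+02]
```

View pics/w1.png

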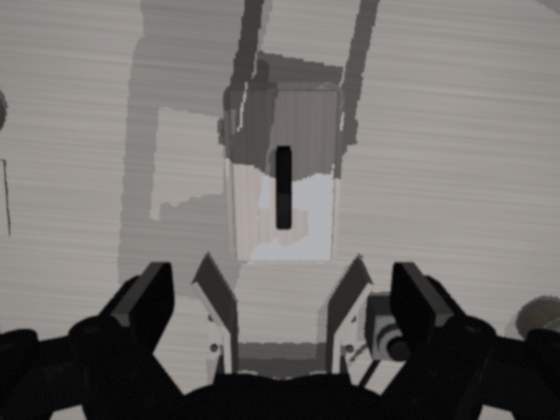

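```bash
python3 - <<'E'
from h import *
im=pic("wrist","w2")
c=cv2.resize(im[235:385,180:390,::-1],None,fx=3.8,fy=3.8,interpolation=cv2.INTER_CUBIC);cv2.imwrite("pics/w2c.png",np.clip(c*1.8,0,255).astype(np.uint8))
m=(im[120:250,260:310].astype(int).sum(2)<90).astype(np.uint8)
n,l,st,_=cv2.connectedComponentsWithStats(m);k=1+np.argmax(st[1:,4]);ys,xs=np.nonzero(l==k);print(st[k])
p=np.array([ray("wrist",[y+120,x+260],97)[:2] for y,x in zip(ys,xs)],np.float32);print(cv2.minAreaRect(p))
print(readout.sense()["tool_pos"],readout.sense()["tcp_rot"])
E
```

```text
[  15   36   15   83 1125]
((503.6966247558594, 7.66947078704834), (70.11798858642578, 11.415580749511719), 5.085696697235107)
[492.4466487    6.17077423 244.82270932] [ 179.96809778   -0.18453659 -174.83390844]
```

View pics/w2c.png

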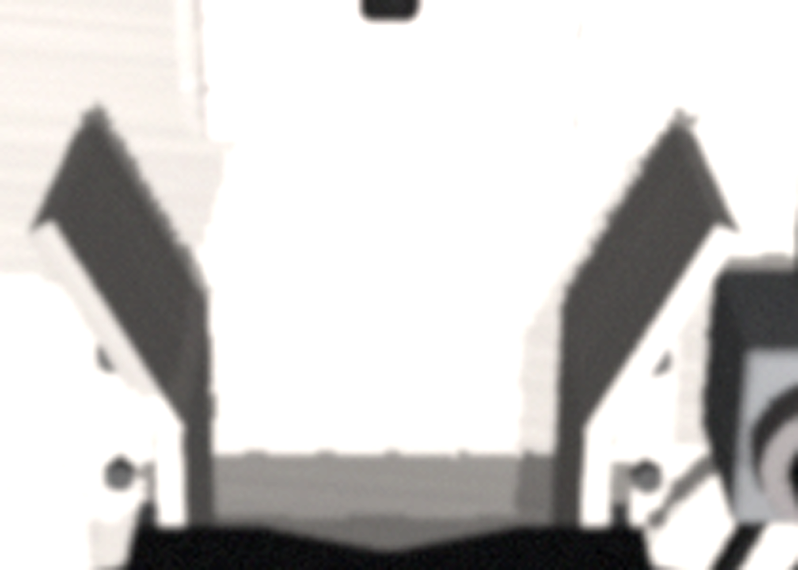

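```bash
python3 - <<'E'
from h import *
P={k:ray("wrist",[235+y/3.8,180+x/3.8],z)[:2] for k,(x,y,z) in dict(m0r=(97,105,0),m0l=(683,117,0),t0r=(208,290,0),t0l=(563,298,0),m6r=(50,222,60),m6l=(717,228,60),t6r=(187,420,60),t6l=(583,428,60)).items()}
for h in "06":
    g=lambda a:P[a[0]+h+a[1]]
    for a in "mt":
        d=g(a+"l")-g(a+"r");print(a,h,(g(a+"l")+g(a+"r"))/2,np.hypot(*d),np.degrees(np.arctan2(-d[0],d[1])))
    d=(g("tl")+g("tr")-g("ml")-g("mr"))/2;print(np.hypot(*d),np.degrees(np.arctan2(d[1],d[0])))
E
```

```text
m 0 [610.56978834  18.11696951] 178.57067143404478 3.7950595751512
t 0 [674.26939621  22.32562475] 112.74902090716505 3.6047438697422365
63.83849011943975 3.7800581132264
m 6 [614.19418247  16.5216854 ] 176.19773331494738 4.502201114855358
t 6 [675.95608821  22.38477245] 109.58231600080855 3.7159531024457255
62.0395743932977 5.4228646107262675
```

```bash
python3 -m inch '[0.0036,0.0005,0.02,0, 0,0,0.025,0, 0,0,0.025,0, 0,0,0.025,0, 0,0,0.025,0, 0,0,0.02,0, 0,0,0.012,0, 0,0,0.008,0, 0,0,0.005,0, 0,0,0.003,0]'
python3 -m inch '[0,0,0,0, 0,0,0,0, 0,0,0,0, 0,0,0,0, 0,0,0,0, 0,0,0,0, 0,0,0,0, 0,0,0,0, 0,0,0,0, 0,0,0,0]' 0 25
```

```text
time: 11.45
tool_pos: [489.9, 6.3, 78.6]
tcp_rot: [180.0, -0.0, -174.8]
ft_force: [0.1, 0.4, 0.2]
finger_gap: 85.2
time: 12.28
tool_pos: [490.2, 6.2, 79.3]
tcp_rot: [-180.0, 0.0, -174.8]
ft_force: [-1.8, -0.1, 5.7]
finger_gap: 13.6
```

```bash
python3 -m inch '[0,0,-0.001,0.3, 0,0.001,0,0.3, -0.003,0,0,0, -0.006,0,0,0, -0.008,0,0,0, -0.008,0,0,0, -0.008,0,0,0, -0.008,0,0,0, -0.006,0,0,0, -0.003,0,0,0]'
python3 -m inch '[-0.002,0,0,0, -0.002,0,0,0, -0.002,0,0,0, -0.002,0,0,0, -0.002,0,0,0, 0,0,0,0, 0,0,0,0, 0,0,0,0, 0,0,0,0, 0,0,0,0]'
python3 - <<'E'
from h import *
im=pic("top","top2")
c=cv2.resize(im[100:220,200:335,::-1],None,fx=5,fy=5,interpolation=cv2.INTER_CUBIC);cv2.imwrite("pics/t2.png",np.clip(c*2.,0,255).astype(np.uint8))
E
```

```text
time: 13.12
tool_pos: [540.1, 11.4, 79.4]
tcp_rot: [180.0, -0.0, -175.4]
ft_force: [-3.7, -0.4, 1.5]
finger_gap: 13.5
time: 13.95
tool_pos: [549.4, 12.0, 79.7]
tcp_rot: [180.0, -0.0, -175.4]
ft_force: [0.2, 0.4, -5.2]
finger_gap: 13.4
```

View pics/t2.png

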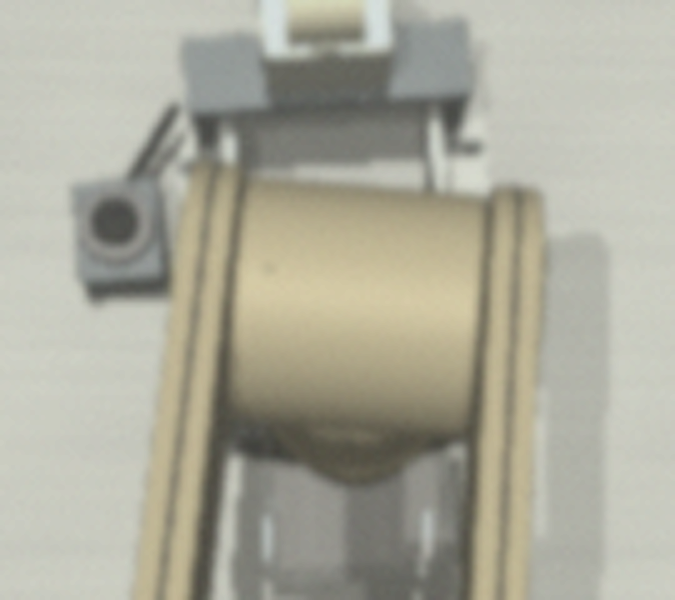

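The arm hides the pan in the top view, so I'll insert by feel. It's currently hanging just clear of the table, which makes the side forces easy to read.

```bash
python3 -m inch '[-0.0015,0,0,0, -0.0015,0,0,0, -0.0015,0,0,0, -0.0015,0,0,0, -0.0015,0,0,0, -0.0015,0,0,0, -0.0015,0,0,0, -0.0015,0,0,0, 0,0,0,0, 0,0,0,0]'
python3 -m inch '[-0.0008,0,0,0, -0.0008,0,0,0, -0.0008,0,0,0, -0.0008,0,0,0, -0.0008,0,0,0, -0.0008,0,0,0, -0.0008,0,0,0, -0.0008,0,0,0, 0,0,0,0, 0,0,0,0]'
```

```text
time: 14.83
tool_pos: [561.6, 13.0, 79.8]
tcp_rot: [180.0, 0.0, -175.4]
ft_force: [0.7, 0.3, -5.0]
finger_gap: 13.4
time: 15.67
tool_pos: [567.9, 13.5, 79.8]
tcp_rot: [-180.0, 0.0, -175.4]
ft_force: [0.9, -0.0, -5.0]
finger_gap: 13.3
```

```bash
python3 -m inch '[-0.0006,0,0,0, -0.0006,0,0,0, -0.0006,0,0,0, -0.0006,0,0,0, -0.0006,0,0,0, -0.0006,0,0,0, -0.0006,0,0,0, -0.0006,0,0,0, 0,0,0,0, 0,0,0,0]'
```

```text
time: 16.5
tool_pos: [572.7, 13.9, 79.8]
tcp_rot: [-180.0, 0.0, -175.4]
ft_force: [-0.4, 0.2, -4.2]
finger_gap: 13.6
```

```bash
python3 -m inch '[-0.0006,0,0,0, -0.0006,0,0,0, -0.0006,0,0,0, -0.0006,0,0,0, -0.0006,0,0,0, -0.0006,0,0,0, -0.0006,0,0,0, -0.0006,0,0,0, 0,0,0,0, 0,0,0,0]'
```

```text
time: 17.33
tool_pos: [577.5, 14.3, 79.8]
tcp_rot: [-180.0, 0.0, -175.4]
ft_force: [-0.3, -0.0, -6.2]
finger_gap: 13.5
```

```bash
python3 -m inch '[-0.0006,0,0,0, -0.0006,0,0,0, -0.0006,0,0,0, -0.0006,0,0,0, -0.0006,0,0,0, -0.0006,0,0,0, -0.0006,0,0,0, -0.0006,0,0,0, 0,0,0,0, 0,0,0,0]'; python3 -c "
from bench import readout;print(readout.sense()['wrist_torque'])"
```

```text
time: 18.17
tool_pos: [582.2, 14.7, 79.7]
tcp_rot: [180.0, -0.0, -175.4]
ft_force: [-0.1, 0.2, -4.7]
finger_gap: 13.2
[ 0.00306346  0.09310006 -0.01034561]
```

```bash
python3 -m inch '[-0.001,0,0,0, -0.0015,0,0,0, -0.0015,0,0,0, -0.0015,0,0,0, -0.0015,0,0,0, -0.0015,0,0,0, -0.001,0,0,0, -0.0005,0,0,0, 0,0,0,0, 0,0,0,0]'
```

```text
time: 19.0
tool_pos: [592.2, 15.5, 79.7]
tcp_rot: [180.0, 0.0, -175.4]
ft_force: [-0.9, -0.1, -5.7]
finger_gap: 13.5
```

```bash
python3 -m inch '[-0.001,0,0,0, -0.0015,0,0,0, -0.0015,0,0,0, -0.0015,0,0,0, -0.0015,0,0,0, -0.0015,0,0,0, -0.001,0,0,0, -0.0005,0,0,0, 0,0,0,0, 0,0,0,0]'; python3 -c "
from bench import readout;print(readout.sense()['wrist_torque'])"
```

```text
time: 19.83
tool_pos: [602.2, 16.3, 79.7]
tcp_rot: [180.0, -0.0, -175.4]
ft_force: [-0.3, -0.0, -5.1]
finger_gap: 13.5
[0.01860264 0.05934952 0.05721476]
```

```bash
python3 -m inch '[-0.001,0,0,0, -0.0015,0,0,0, -0.0015,0,0,0, -0.0015,0,0,0, -0.0015,0,0,0, -0.0015,0,0,0, -0.001,0,0,0, -0.0005,0,0,0, 0,0,0,0, 0,0,0,0]'
```

```text
time: 20.67
tool_pos: [612.1, 17.1, 79.8]
tcp_rot: [-180.0, 0.0, -175.4]
ft_force: [0.6, -0.3, -5.2]
finger_gap: 13.6
```

```bash
python3 -m inch '[-0.001,0,0,0, -0.0015,0,0,0, -0.0015,0,0,0, -0.0015,0,0,0, -0.0015,0,0,0, -0.0015,0,0,0, -0.001,0,0,0, -0.0005,0,0,0, 0,0,0,0, 0,0,0,0]'; python3 -c "
from bench import readout;print(readout.sense()['wrist_torque'])"
```

```text
time: 21.5
tool_pos: [622.1, 17.9, 79.8]
tcp_rot: [180.0, -0.0, -175.4]
ft_force: [-0.4, -0.2, -5.3]
finger_gap: 13.5
[-0.04628318  0.07827006  0.01266762]
```

```bash
python3 -m inch '[-0.001,0,0,0, -0.0015,0,0,0, -0.0015,0,0,0, -0.002,0,0,0, -0.002,0,0,0, -0.0015,0,0,0, -0.001,0,0,0, -0.0005,0,0,0, -0.0005,0,0,0, -0.0005,0,0,0]'
```

```text
time: 22.33
tool_pos: [634.0, 18.8, 79.8]
tcp_rot: [180.0, -0.0, -175.4]
ft_force: [-0.1, -0.8, -4.3]
finger_gap: 13.2
```

```bash
python3 -m inch '[-0.0004,0,0,0, -0.0004,0,0,0, -0.0004,0,0,0, -0.0004,0,0,0, -0.0004,0,0,0, -0.0004,0,0,0, -0.0004,0,0,0, -0.0004,0,0,0, -0.0004,0,0,0, -0.0004,0,0,0]'
```

```text
time: 23.17
tool_pos: [638.1, 19.1, 79.8]
tcp_rot: [-180.0, 0.0, -175.4]
ft_force: [0.5, -0.2, -4.4]
finger_gap: 13.5
```

```bash
python3 -m inch '[-0.0003,0,0,0, -0.0003,0,0,0, -0.0003,0,0,0, -0.0003,0,0,0, -0.0003,0,0,0, -0.0003,0,0,0, -0.0003,0,0,0, -0.0003,0,0,0, -0.0003,0,0,0, -0.0003,0,0,0]'
```

```text
time: 24.0
tool_pos: [641.1, 19.4, 79.8]
tcp_rot: [-180.0, -0.0, -175.4]
ft_force: [0.2, -0.6, -4.4]
finger_gap: 13.3
```

```bash
python3 -m inch '[-0.0003,0,0,0, -0.0003,0,0,0, -0.0003,0,0,0, -0.0003,0,0,0, -0.0003,0,0,0, -0.0003,0,0,0, -0.0003,0,0,0, -0.0003,0,0,0, -0.0003,0,0,0, -0.0003,0,0,0]'
```

```text
time: 24.83
tool_pos: [644.1, 19.6, 79.8]
tcp_rot: [180.0, 0.0, -175.4]
ft_force: [0.4, 0.6, -4.1]
finger_gap: 13.3
```

```bash
python3 -m inch '[-0.0003,0,0,0, -0.0003,0,0,0, -0.0003,0,0,0, -0.0003,0,0,0, -0.0003,0,0,0, -0.0003,0,0,0, -0.0003,0,0,0, -0.0003,0,0,0, 0,0,0,0, 0,0,0,0]'
```

```text
time: 25.67
tool_pos: [646.5, 19.8, 79.8]
tcp_rot: [180.0, 0.0, -175.4]
ft_force: [-1.0, -1.1, -4.6]
finger_gap: 13.2
```

```bash
python3 -m inch '[-0.0003,0,0,0, -0.0003,0,0,0, -0.0003,0,0,0, -0.0003,0,0,0, -0.0003,0,0,0, -0.0003,0,0,0, -0.0003,0,0,0, -0.0003,0,0,0, 0,0,0,0, 0,0,0,0]'
```

```text
time: 26.5
tool_pos: [648.8, 20.0, 79.8]
tcp_rot: [-180.0, 0.0, -175.4]
ft_force: [1.3, 0.1, -5.3]
finger_gap: 13.4
```

```bash
python3 -m inch '[-0.0003,0,0,0, -0.0003,0,0,0, -0.0003,0,0,0, -0.0003,0,0,0, -0.0003,0,0,0, -0.0003,0,0,0, -0.0003,0,0,0, -0.0003,0,0,0, 0,0,0,0, 0,0,0,0]'
```

```text
time: 27.33
tool_pos: [651.2, 20.2, 79.8]
tcp_rot: [-180.0, 0.0, -175.4]
ft_force: [0.3, 1.2, -4.8]
finger_gap: 13.4
```

```bash
python3 -m inch '[-0.0003,0,0,0, -0.0003,0,0,0, -0.0003,0,0,0, -0.0003,0,0,0, -0.0003,0,0,0, -0.0003,0,0,0, -0.0003,0,0,0, -0.0003,0,0,0, -0.0003,0,0,0, 0,0,0,0]'
```

```text
time: 28.17
tool_pos: [653.9, 20.4, 79.8]
tcp_rot: [180.0, 0.0, -175.4]
ft_force: [-0.8, -0.4, -5.0]
finger_gap: 13.3
```

```bash
python3 -m inch '[-0.0003,0,0,0, -0.0003,0,0,0, -0.0003,0,0,0, -0.0003,0,0,0, -0.0003,0,0,0, -0.0003,0,0,0, -0.0003,0,0,0, -0.0003,0,0,0, -0.0003,0,0,0, 0,0,0,0]'
```

```text
time: 29.0
tool_pos: [656.6, 20.6, 79.8]
tcp_rot: [-180.0, 0.0, -175.4]
ft_force: [-0.2, -0.1, -4.9]
finger_gap: 13.7
```

```bash
python3 -m inch '[-0.0003,0,0,0, -0.0003,0,0,0, -0.0003,0,0,0, -0.0003,0,0,0, -0.0003,0,0,0, -0.0003,0,0,0, -0.0003,0,0,0, -0.0003,0,0,0, -0.0003,0,0,0, 0,0,0,0]'
```

```text
time: 29.83
tool_pos: [659.3, 20.8, 79.8]
tcp_rot: [180.0, 0.0, -175.4]
ft_force: [-0.7, 0.2, -4.6]
finger_gap: 13.6
```

```bash
python3 -m inch '[-0.0003,0,0,0, -0.0003,0,0,0, -0.0003,0,0,0, -0.0003,0,0,0, -0.0003,0,0,0, -0.0003,0,0,0, -0.0003,0,0,0, -0.0003,0,0,0, -0.0003,0,0,0, 0,0,0,0]'; python3 -c "
from bench import readout;print(readout.sense()['wrist_torque'])"
```

```text
time: 30.67
tool_pos: [661.0, 20.8, 79.7]
tcp_rot: [-180.0, -0.1, -175.4]
ft_force: [-7.5, -0.6, 0.3]
finger_gap: 13.5
[-0.14384213  1.18942965  0.07559551]
```

```bash
python3 -m inch '[0,0,0.0003,0, 0,0,0.0003,0, 0,0,0.0002,0, 0,0,0,0, 0,0,0,0, 0,0,0,0, 0,0,0,0, 0,0,0,0, 0,0,0,0, 0,0,0,0]'
```

```text
time: 31.5
tool_pos: [660.9, 20.9, 79.5]
tcp_rot: [-180.0, -0.1, -175.4]
ft_force: [-9.7, -0.4, 5.0]
finger_gap: 13.2
```

```bash
python3 -m inch '[0,0,0,0, 0,0,0,0, 0,0,0,0, 0,0,0,0, 0,0,0,0, 0,0,-0.01,0, 0,0,-0.02,0, 0,0,-0.03,0, 0.02,0,-0.04,0, 0.03,0,-0.02,0]' 1
python3 -m inch '[0.03,0,0,0, 0.03,0,0,0, 0.01,0,0,0, 0,0,0,0, 0,0,0,0, 0,0,0,0, 0,0,0,0, 0,0,0,0, 0,0,0,0, 0,0,0,0]' 0
python3 - <<'E'
from h import *
im=pic("wrist","w3")
m=(im[100:420,250:330].astype(int).sum(2)<90).astype(np.uint8)
n,l,st,_=cv2.connectedComponentsWithStats(m);print(st[1:])
print(readout.sense()["tool_pos"],readout.sense()["tcp_rot"])
print(proj("wrist",[674.5,22,100]),proj("wrist",[587,14.8,58]))
E
```

```text
time: 32.33
tool_pos: [615.9, 17.1, 201.4]
tcp_rot: [-180.0, 0.4, -175.4]
ft_force: [1.1, 0.6, 3.2]
finger_gap: 85.7
time: 33.17
tool_pos: [543.9, 11.6, 196.0]
tcp_rot: [180.0, -0.0, -175.4]
ft_force: [-0.1, -0.2, 0.4]
finger_gap: 0.2
[[    0   149    80   171 11252]]
[543.87743092  11.63941984 195.98373096] [ 1.79993595e+02 -2.86317691e-02 -1.75431783e+02]
[np.float64(363.8885532804641), np.float64(281.61821960629493)] [np.float64(238.53337799266023), np.float64(281.2505010285018)]
```

View pics/w3.png

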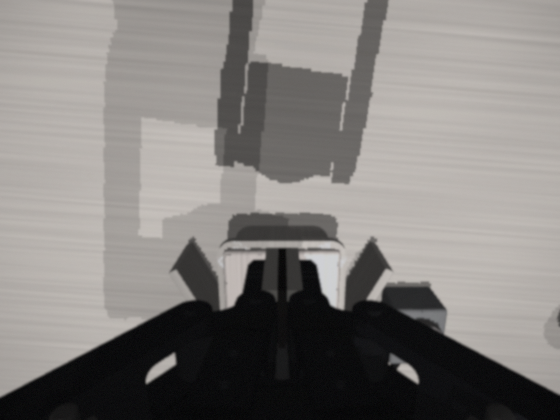

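The pan sits between the rails with its rear rim at row 241, close to the predicted 238. Now a gentle seating push on the rear rim with shut fingers.

```bash
python3 -m inch '[0,0,0.02,0, 0,0,0.025,0, 0,0,0.025,0, 0,0,0.025,0, 0,0,0.025,0, 0,0,0.02,0, 0,0,0.008,0, -0.006,0,0,0, -0.008,0,0,0, -0.006,0,0,0]'
python3 -m inch '[-0.001,0,0,0, -0.001,0,0,0, -0.001,0,0,0, -0.0008,0,0,0, -0.0006,0,0,0, -0.0006,0,0,0, 0,0,0,0, 0,0,0,0, 0,0,0,0, 0,0,0,0]'
```

```text
time: 34.05
tool_pos: [566.1, 13.2, 50.3]
tcp_rot: [-180.0, 0.2, -175.4]
ft_force: [0.4, -0.1, 0.2]
finger_gap: -0.1
time: 34.88
tool_pos: [568.5, 13.6, 48.2]
tcp_rot: [180.0, -0.0, -175.4]
ft_force: [0.1, 0.5, 0.3]
finger_gap: 0.0
```

```bash
python3 -m inch '[-0.0004,0,0,0, -0.0004,0,0,0, -0.0004,0,0,0, -0.0004,0,0,0, -0.0004,0,0,0, 0,0,0,0, 0,0,0,0, 0,0,0,0, 0,0,0,0, 0,0,0,0]'
```

```text
time: 35.72
tool_pos: [570.6, 13.7, 48.2]
tcp_rot: [-180.0, -0.0, -175.4]
ft_force: [-0.5, 0.3, -0.8]
finger_gap: 0.7
```

```bash
python3 -m inch '[-0.0004,0,0,0, -0.0004,0,0,0, -0.0004,0,0,0, -0.0004,0,0,0, -0.0004,0,0,0, 0,0,0,0, 0,0,0,0, 0,0,0,0, 0,0,0,0, 0,0,0,0]'
```

```text
time: 36.55
tool_pos: [572.6, 13.9, 48.2]
tcp_rot: [180.0, -0.0, -175.4]
ft_force: [-0.7, 0.1, 0.1]
finger_gap: -0.2
```

```bash
python3 -m inch '[0,0,0.004,0, -0.0004,0,0,0, -0.0004,0,0,0, -0.0004,0,0,0, -0.0004,0,0,0, -0.0004,0,0,0, 0,0,0,0, 0,0,0,0, 0,0,0,0, 0,0,0,0]'
```

```text
time: 37.38
tool_pos: [574.6, 14.1, 44.3]
tcp_rot: [180.0, 0.0, -175.4]
ft_force: [-0.0, -0.9, -0.5]
finger_gap: 0.0
```

```bash
python3 -m inch '[-0.0004,0,0,0, -0.0004,0,0,0, -0.0004,0,0,0, -0.0004,0,0,0, -0.0004,0,0,0, 0,0,0,0, 0,0,0,0, 0,0,0,0, 0,0,0,0, 0,0,0,0]'
```

```text
time: 38.22
tool_pos: [576.5, 14.2, 44.2]
tcp_rot: [-180.0, -0.0, -175.4]
ft_force: [-0.3, 0.7, -1.4]
finger_gap: -0.2
```

```bash
python3 -m inch '[-0.0003,0,0,0, -0.0003,0,0,0, -0.0003,0,0,0, -0.0003,0,0,0, -0.0003,0,0,0, 0,0,0,0, 0,0,0,0, 0,0,0,0, 0,0,0,0, 0,0,0,0]'
```

```text
time: 39.05
tool_pos: [578.1, 14.3, 44.3]
tcp_rot: [180.0, 0.0, -175.4]
ft_force: [0.8, -0.3, 0.2]
finger_gap: 0.2
```

```bash
python3 -m inch '[-0.0003,0,0,0, -0.0003,0,0,0, -0.0003,0,0,0, -0.0003,0,0,0, -0.0003,0,0,0, 0,0,0,0, 0,0,0,0, 0,0,0,0, 0,0,0,0, 0,0,0,0]'
```

```text
time: 39.88
tool_pos: [578.7, 14.4, 44.2]
tcp_rot: [180.0, -0.1, -175.4]
ft_force: [-5.5, -0.1, 4.9]
finger_gap: 0.3
```

```bash
python3 -m inch '[-0.0003,0,0,0, -0.0003,0,0,0, -0.0003,0,0,0, -0.0003,0,0,0, -0.0003,0,0,0, 0,0,0,0, 0,0,0,0, 0,0,0,0, 0,0,0,0, 0,0,0,0]'
```

```text
time: 40.72
tool_pos: [578.9, 14.4, 44.1]
tcp_rot: [180.0, -0.3, -175.4]
ft_force: [-12.7, -0.9, 11.7]
finger_gap: -0.3
```

Under 12.7 N the pan didn't move, and it slides at 2–4 N, so it is against the stop. I'll back off and go to the key.

```bash
python3 -m inch '[0.002,0,0,0, 0.006,0,0,0, 0.008,0,-0.01,0, 0,0,-0.025,0, 0,0,-0.03,0, 0,0,-0.03,0, 0,0,-0.03,0, 0,0,-0.025,0, -0.006,0.01,0,0, -0.01,0.02,0,0]' 0
python3 -m inch '[-0.013,0.025,0,0, -0.013,0.025,0,0, -0.013,0.025,0,0, -0.012,0.015,0,0, -0.006,0.008,0,0, -0.002,0,0,0, 0,0,0,0, 0,0,0,0, 0,0,0,0, 0,0,0,0]'
python3 - <<'E'
from h import *
im=pic("wrist","w4")
for r in tip_of("wrist","key_top")[:3]: print(r["confidence"],r["centre"],[ray("wrist",r["centre"],z).round(1) for z in (40,55,70)])
print(readout.sense()["tool_pos"],readout.sense()["tcp_rot"],proj("wrist",[682,150.5,55]))
E
```

```text
time: 41.55
tool_pos: [580.3, 43.2, 197.2]
tcp_rot: [-179.9, 0.3, -175.6]
ft_force: [-0.2, 0.8, -0.4]
finger_gap: 0.1
time: 42.38
tool_pos: [629.5, 145.8, 194.4]
tcp_rot: [-180.0, 0.0, -175.5]
ft_force: [0.4, -0.5, 0.6]
finger_gap: -0.1
0.89 [253.4, 285.5] [array([693.5, 154.5,  40. ]), array([686.6, 153.8,  55. ]), array([679.7, 153.1,  70. ])]
[629.62781569 146.08372902 194.50124116] [-1.79997311e+02  1.42508207e-02 -1.75493043e+02] [np.float64(248.10678617045366), np.float64(281.9689125711064)]
```

View pics/w4.png

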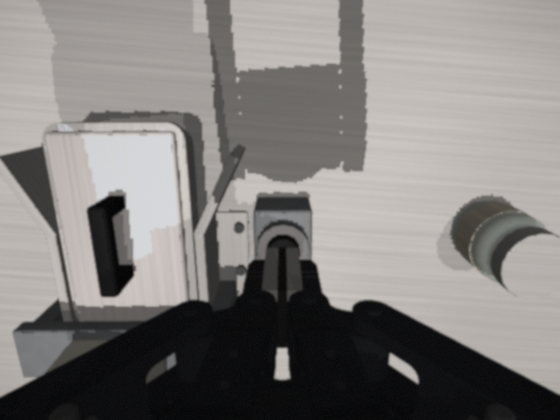

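```bash
python3 -m inch '[-0.01,0.001,0,0, -0.015,0,0,0, -0.015,0,0,0, -0.01,0,0,0, -0.0027,0,0.02,0, 0,0,0.025,0, 0,0,0.025,0, 0,0,0.02,0, 0,0,0.012,0, 0,0,0.004,0]'
python3 -m inch '[0,0,0.001,0, 0,0,0.0015,0, 0,0,0.0015,0, 0,0,0.0015,0, 0,0,0.0015,0, 0,0,0.0015,0, 0,0,0.0015,0, 0,0,0,0, 0,0,0,0, 0,0,0,0]'
```

```text
time: 43.32
tool_pos: [680.3, 151.5, 85.1]
tcp_rot: [-180.0, -0.3, -175.5]
ft_force: [0.1, -0.9, -1.6]
finger_gap: 0.3
time: 44.15
tool_pos: [682.1, 152.1, 78.2]
tcp_rot: [-180.0, -0.0, -175.4]
ft_force: [0.2, 0.3, 0.1]
finger_gap: 0.3
```

```bash
python3 -m inch '[0,0,0.001,0, 0,0,0.001,0, 0,0,0.001,0, 0,0,0.001,0, 0,0,0.001,0, 0,0,0.001,0, 0,0,0,0, 0,0,0,0, 0,0,0,0, 0,0,0,0]'
```

```text
time: 44.98
tool_pos: [682.2, 152.1, 72.3]
tcp_rot: [180.0, 0.0, -175.4]
ft_force: [-0.4, 0.4, -0.4]
finger_gap: -0.0
```

```bash
python3 -m inch '[0,0,0.001,0, 0,0,0.001,0, 0,0,0.001,0, 0,0,0.001,0, 0,0,0.001,0, 0,0,0.001,0, 0,0,0,0, 0,0,0,0, 0,0,0,0, 0,0,0,0]'
```

```text
time: 45.82
tool_pos: [682.1, 152.1, 66.4]
tcp_rot: [-180.0, -0.0, -175.4]
ft_force: [-1.7, -0.2, 1.1]
finger_gap: -0.3
```

```bash
python3 -m inch '[0,0,0.001,0, 0,0,0.001,0, 0,0,0.001,0, 0,0,0.001,0, 0,0,0,0, 0,0,0,0, 0,0,0,0, 0,0,0,0, 0,0,0,0, 0,0,0,0]'
```

```text
time: 46.65
tool_pos: [682.3, 152.1, 62.4]
tcp_rot: [180.0, 0.0, -175.4]
ft_force: [-1.5, -0.9, 4.9]
finger_gap: -0.0
```

```bash
python3 -m inch '[0,0,0.001,0, 0,0,0.001,0, 0,0,0.001,0, 0,0,0,0, 0,0,0,0, 0,0,0,0, 0,0,0,0, 0,0,0,0, 0,0,0,0, 0,0,0,0]'
```

```text
time: 47.48
tool_pos: [682.4, 152.1, 60.9]
tcp_rot: [-180.0, 0.0, -175.4]
ft_force: [-6.6, -0.9, 14.2]
finger_gap: 0.3
```

The spring force began near z = 66 mm and the key bottomed at 61 mm, so it went through its full travel. Now I'll lift off and look.

```bash
python3 -m inch '[0,0,-0.003,0, 0,0,-0.006,0, 0,0,-0.015,0, 0,0,-0.03,0, 0,0,-0.03,0, 0,0,-0.03,0, 0.02,0,-0.02,0, 0.03,0,0,0, 0.03,0,0,0, 0.03,0,0,0]'
python3 -m inch '[0.03,0,0,0, 0.03,0,0,0, 0.02,0,0,0, 0.01,0,0,0, 0,0,0,0, 0,0,0,0, 0,0,0,0, 0,0,0,0, 0,0,0,0, 0,0,0,0]'
python3 - <<'E'
from h import *
a=pic("wrist","w5");b=pic("top","top3")
c=np.hstack([cv2.resize(a[:,:,::-1],(560,420))[:, :400],cv2.resize(np.clip(b[70:210,200:335,::-1]*2.,0,255).astype(np.uint8),(405,420))])
cv2.imwrite("pics/fin.png",c[:, :800])
for r in tip_of("top","pan_handle")[:2]: print(r["confidence"],ray("top",r["centre"],94))
for l,z in(("bottle_base",0),("jar_base",0),("spatula_grip",8)):
  r=tip_of("top",l)[0];print(l,ray("top",r["centre"],z).round())
m=(b[125:185,240:300].astype(int).sum(2)<150).astype(np.uint8)
n,l,st,_=cv2.connectedComponentsWithStats(m)
for k in range(1,n):
    ys,xs=np.nonzero(l==k)
    if len(ys)>40:
        p=np.array([ray("top",[y+125,x+240],97)[:2] for y,x in zip(ys,xs)],np.float32);print(len(ys),cv2.minAreaRect(p))
E
```

```text
time: 48.32
tool_pos: [571.6, 143.2, 194.3]
tcp_rot: [180.0, 0.1, -175.4]
ft_force: [0.1, 0.5, 0.5]
finger_gap: 0.1
time: 49.15
tool_pos: [483.2, 136.1, 193.1]
tcp_rot: [-180.0, -0.0, -175.4]
ft_force: [0.9, 0.7, 0.4]
finger_gap: -0.1
0.95 [679.25358392  23.16459447  94.        ]
0.63 [201.25280936 340.28571283  94.        ]
bottle_base [ 474. -312.    0.]
jar_base [671. 346.   0.]
spatula_grip [ 726. -339.    8.]
70 ((672.8971557617188, 23.44009017944336), (68.33525085449219, 8.119874954223633), 4.465627193450928)
```

View pics/fin.png

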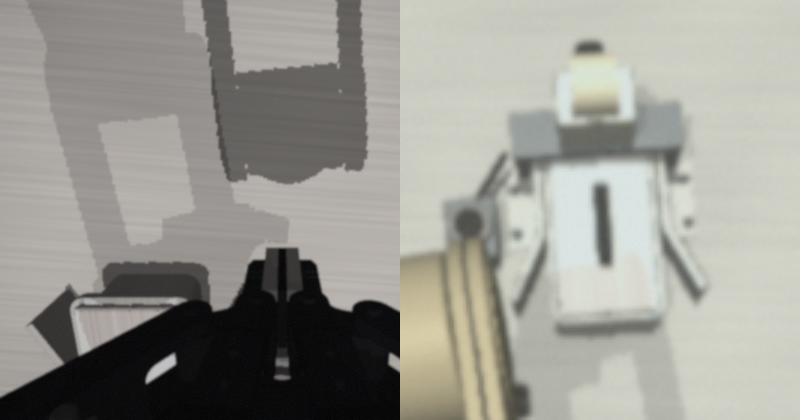

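The pan sits straight and centred between the rails, under the bridge, with its handle at about (225, 603) in the picture. Nothing is touching it and the bystanders haven't moved.

```bash
python3 -c "
from bench import workorder;print(workorder.hand_in())"
```

```text
the job is handed in; nothing more can be done
None
```

I pushed the smaller pan home against the end stop, pressed the print key all the way down and released it, then handed the job in at about 50 s of the 72 s allowed. The hand-in reports no verdict.

**Pan:** I carried it by its handle to the mouth, then slid it between the rails with almost no side force.
- **Stop contact:** I felt the stop at about 7.5 N, rising to 9.7 N as I lowered the pan onto the table.
- **Seating push:** A second push on the rear rim read 12.7 N at the wrist and the pan didn't move. It slides at 2–4 N, so it was against the stop.

**Key:** The spring force began at z ≈ 66 mm and the key bottomed at z ≈ 61 mm under 14 N, which matches its 6 mm travel.

**Last checks:**
- **Position:** The top camera showed the pan about 1 mm off the centre line and 4.5° in yaw, against about 4.5° for the rails.
- **Clearance:** The wrist force read under 1.5 N with the arm clear of everything.
- **Bystanders:** The bottle, jar and spatula were where they started, within about 5 mm of measuring scatter.

**Not confirmed or in disagreement:**
- The feeler and key joints can't be read directly. That the pan is home rests on contact force and the pictures, and that the key was pressed rests on contact force. The key springing back up wasn't measured.
- Two estimates of the handle's x position from the last picture differed by 6 mm (673 and 679 mm). Both fit a home position within the stop's range.

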